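# Set the taller spice mill two clicks off burr touch

### The arm

A 7-joint arm with a two-finger parallel gripper is mounted at the origin on the work surface. World frame = base frame: x ahead of the robot, y to its left, z up, the work surface at z = 0. Lengths are in mm, angles in rad, forces in N, time in s.
With the tool pointing down it reaches from about 400 to 875 mm from the base axis. Payload 4.4 kg.
Tool frame: the origin (TCP) lies midway between the tips of the shut fingers; the grasp point (between the pads) lies 19 mm behind it (ctrl.pinch_z is the distance from the TCP to the grasp point, in mm); z points along the fingers, y is the line along which they close (so a half turn about z gives the same grasp; the last joint's range is limited). The gripper opens to 85 mm and grips with 20 to 120 N. Pads are 22 mm wide; open, the fingers measure 114 mm over their backs; the gripper's body (76 mm by 85 mm) begins 54 mm behind the grasp point. The pads swing forward as they close: fully open they stand 13 mm farther back than shut.
Start: joints at [-1.31, 0.628, 0.038, 1.517, -0.027, 0.996, -0.02], TCP at [208.636, 615.621, 231.313] pointing down, gripper open.
Joint ranges: [-3.06, 3.06], [-0.37, 2.12], [-1.25, 1.32], [0.18, 2.47], [-1.1, 4.24], [0.23, 1.98], [-2.94, 2.94]. Speed limits (rad/s): [2.57, 2.57, 3.14, 3.14, 3.14, 3.14, 3.14].

### API

Orientations are given as [roll, pitch, yaw] about the fixed x, y, z axes, in that order (R = Rz(yaw) Ry(pitch) Rx(roll)).
In Python, from cell import read_state, cams, order, ctrl gives the robot as it stands.
- The arm moves only by the tool move_arm, never from a script. Its argument "targets" is text: rows parted by semicolons, each of 7 numbers parted by spaces: the gripper's target within -1 to 1 (fully open at 1, half-way at 0, shut at -1), then the shift along the tool's x, y, z in cm, then the turn, a rotation vector about the tool's x, y, z in degrees. A call has 1 to 5 rows; each row shifts and turns the commanded pose from where the row before left it, along the tool's axes as they then stand; what a row does not reach is not made up. A row lasts 1/12 s, in which the tool goes at most 41.7 mm and 7.16 degrees, less where a joint would pass 70% of its speed; a pose out of reach is approached as far as the arm can. A call with a gripper value outside its range is refused whole. The fingers move at their own pace and stop on an object; the grip force is fixed at half the most. Time passes only in rows, so rows that do not move let the fingers close. It gives the time, the measured TCP pose, the force, the opening and the grip force at its end, in the units of the state.
- read_state(): the state, without advancing time (a new reading comes with each control period).
- cams.get_image(name): name is "side" or "top"; returns a dict with "color" (420x560x3 uint8, red, green, blue), "fovy" (degrees; the focal length in pixels is half the picture's height over the tangent of half this angle, whatever the lens; pixels are square), "cx", "cy" (the principal point, pixels), "k1" (the pictures are not rectified: a ray, as slopes to the right and down, at radius r is drawn at 1 + k1 r^2 times it, then the intrinsics apply), "rvec" (rotation vector, rad) and "tvec" (3), from world to camera coordinates, as OpenCV has them. Camera axes: x right, y down, z forward; pixel columns grow to the right and rows downward; lengths in mm; the calibration is good to about 2 mm. A picture is of the moment at which its call begins. There is no depth.
- order.finish_job(): hands the job in; it is judged then, once.
The state is a dict: "clock": time; "qpos": joint angles; "qd": joint speeds; "tau": joint torques, N m; "eef_pos": TCP position; "tool_rot": TCP orientation; "force": force on the tool from outside, world axes, zero at the start; "torque": the same for the moment, N m; "width": finger opening in mm; "gripper_force": force on a finger pad.
Only numpy, scipy, OpenCV 4.12 (cv2) and the standard library are available. Lean on these libraries where they do the work, as an engineer would, in place of code of your own. Each camera call takes 0.05 s, during which the arm holds its last target. There are 200 camera calls.

### The job

Set the grind of the taller of the two spice mills: turn the adjustment ring on its top clockwise (seen from above) until the burrs touch and it stops, then back it off counter-clockwise by two clicks, 40 degrees, and let go. Leave the shorter mill's ring as it is and the cup standing under the taller mill's spout.

Things in the scene. Friction and masses are not known exactly. Their poses are not given: they have to be found in the camera images.
- tall_mill_ring (a joint): Ring of the TALLER mill, rad: 0 = burrs touch (firm stop, pushing on is harmless), grows counter-clockwise from above, to 1.65; starts 0.95 to 1.4. A click is 0.349 (20 deg); two are 0.698. White ribs on the fixed collar mark the clicks, the longest, over the spout, is zero; a white pointer on the ring shows its place. No felt detents: even friction 0.12 N m, stays where left.
- tall_mill_grip (a point): Pinch point on the ring's axis in the upright steel key bar on the taller mill's ring: bar 56 mm long, 14 thick, 38 high; the point is 24 mm above the ring's top face (74 mm across), 14 below the bar's top, 245 above the table. Turns with the ring: x along the bar (pointer at -x), y across it, z up. The mill is fixed; its clear hopper, 88 mm from the axis, ends 40 mm below this point.
- short_mill_pointer (a point): White pointer on the ring of the SHORTER mill: a like mill 179 mm high to its bar's top (the taller: 259 mm), to be left alone. The point is 35 mm from that mill's axis and turns with its ring; -x is outwards.
- cup_center (a point): Centre (half-way up) of the open steel cup, 68 mm across and 75 mm high, standing loose on the table under the taller mill's spout, about 110 mm from that mill's axis; z is its upright axis.
Mind the look-alikes: they are no part of the job. Leave any blue look-alike of the part that bears cup_center alone. What is shaped like the part that bears tall_mill_ring but green is not meant.

How it is judged:
By the outcome, as a careful person would: the job done as asked, in the order asked, and still so for the second after the job is handed in, with the robot touching nothing.
It also fails if it takes over 32 s, if anything falls off the work surface, if the arm or the gripper's body presses on something with over 40 N, if the wrist force passes 120 N, or if a joint passes its speed limit or range.

## Working session

There is one attempt and no reset: what is moved stays moved. The work goes in short steps, Python scripts to look and compute and a tool call to move; the robot and the scene stay as the last step left them, time stands still between calls to the robot, and variables do not carry over. Pictures are saved under pics/ and viewed, at most 10 in all, crops included, and the job is handed in when it is done.

Besides the shell and the picture viewer there is one more tool, called after "Call:" by a JSON object that holds its "method" and its "body", one argument or row to a line. move_arm: Moves the arm, as the interface text tells. Its arguments: {"type":"object","properties":{"targets":{"type":"string"}},"required":["targets"]}

```bash
mkdir -p pics; cat > h.py <<'E'
import numpy as np, cv2
from cell import read_state, cams, order, ctrl
def K(im):
    h,w=im["color"].shape[:2]; f=h/2/np.tan(np.radians(im["fovy"])/2)
    return np.array([[f,0,im["cx"]],[0,f,im["cy"]],[0,0,1]]), np.array([im["k1"],0,0,0,0.])
def ray(im,uv):
    k,d=K(im); p=cv2.undistortPoints(np.array([[uv]],float),k,d)[0,0]
    R=cv2.Rodrigues(np.array(im["rvec"],float))[0]; t=np.array(im["tvec"],float)
    return -R.T@t, R.T@np.array([p[0],p[1],1])
def onz(im,uv,z):
    c,r=ray(im,uv); return c+r*(z-c[2])/r[2]
def proj(im,P):
    k,d=K(im); return cv2.projectPoints(np.array(P,float).reshape(-1,1,3),np.array(im["rvec"],float),np.array(im["tvec"],float),k,d)[0][:,0]
def tri(a,ua,b,ub):
    c1,r1=ray(a,ua);c2,r2=ray(b,ub); s=np.linalg.lstsq(np.c_[r1,-r2],c2-c1,rcond=None)[0]
    p,q=c1+s[0]*r1,c2+s[1]*r2; return (p+q)/2,np.linalg.norm(p-q)
def save(n,c,box=None,s=1):
    if box: c=c[box[1]:box[3],box[0]:box[2]]
    cv2.imwrite("pics/"+n,cv2.resize(c[:,:,::-1],None,fx=s,fy=s,interpolation=cv2.INTER_CUBIC))
E
python3 - <<'E'
from h import *
import pickle
d={n:cams.get_image(n) for n in("side","top")}
pickle.dump(d,open("d0.pkl","wb"))
for n in d:
    save(n+"0.png",d[n]["color"],s=1.4); print(n,ray(d[n],(280,210)),d[n]["fovy"])
print(read_state())
E
```

```text
side (array([397.96403965, 657.26235674, 882.67552936]), array([ 0.17819474, -0.69189375, -0.69970313])) 50.81888078281459
top (array([ 479.96113915,  -25.47994174, 1291.2091891 ]), array([ 0.05737475, -0.02480823, -0.99805062])) 49.458726613788656
{'clock': 0.1, 'qpos': array([-1.30981904,  0.62926899,  0.03844706,  1.51829784, -0.02700396,
        0.99629716, -0.02003361]), 'qd': array([-0.00043477, -0.00134862, -0.00024812, -0.00350347, -0.00127041,
        0.00194846,  0.00020975]), 'tau': array([ 2.52424070e-03, -5.64526141e+01,  1.23023551e+00, -1.93972671e+01,
        1.12576669e-02,  5.44898750e-03, -2.80533629e-05]), 'eef_pos': array([208.43177763, 615.06549218, 230.4615939 ]), 'tool_rot': array([-3.13983938e+00,  1.73550997e-05,  2.81477708e+00]), 'force': array([ 0.22918734, -0.01648951, -0.05200202]), 'torque': array([-0.02403184, -0.04834822, -0.03548227]), 'gripper_force': 0.0, 'width': 85.46494510939208}
```

View pics/top0.png

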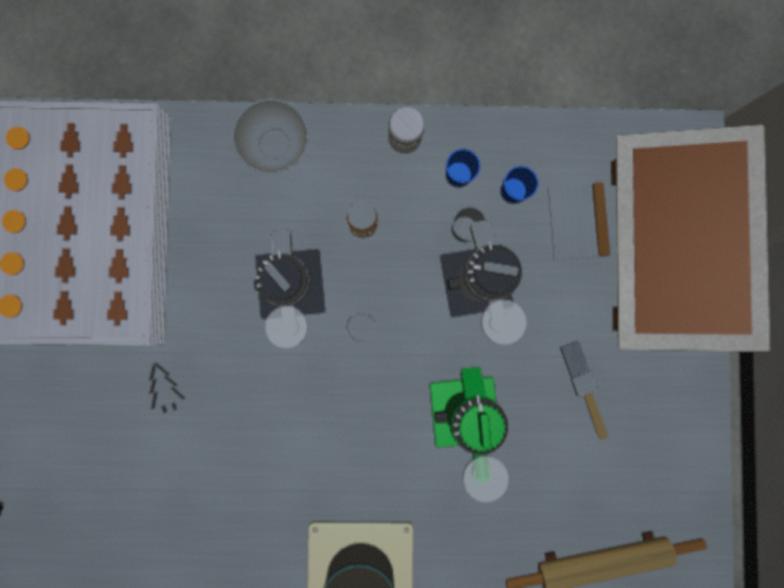

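View pics/side0.png

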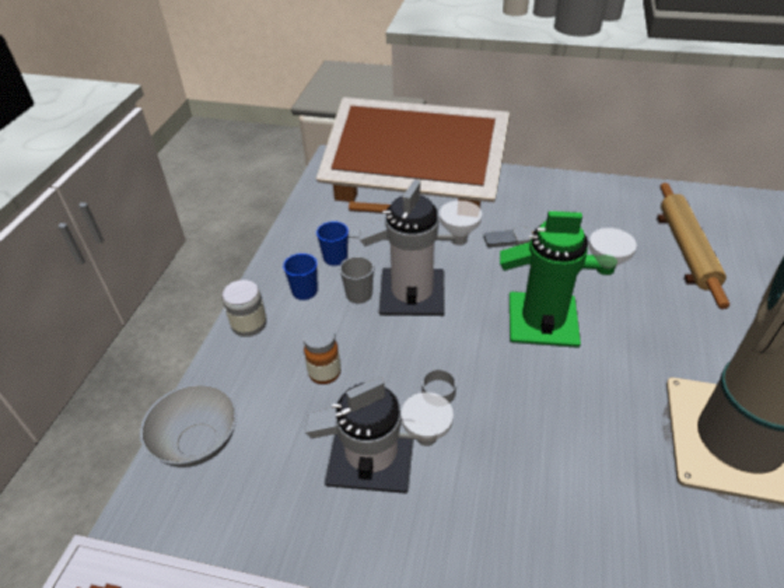

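The top view (1.4x) shows three mills:
- Dark mill at (493,272), with the grey cup at (467,225) under its spout. In the side view it stands tall, at (412,240), so it is the TALLER mill.
- Dark mill at (282,278). It is short in the side view, at (370,430).
- Green mill at (480,425), a look-alike.

I'll confirm this in an enlarged crop and measure the bar.

```bash
python3 - <<'E'
from h import *
import pickle
d=pickle.load(open("d0.pkl","rb"))
T,S=d["top"],d["side"]
a=cv2.resize(T["color"][140:250,300:400],(500,550),interpolation=cv2.INTER_CUBIC)
b=cv2.resize(S["color"][125:235,240:300],(300,550),interpolation=cv2.INTER_CUBIC)
save("crop1.png",np.hstack([a,b]))
def bar(x0,y0,x1,y1,z):
    c=T["color"][y0:y1,x0:x1].astype(int); m=((c.min(2)>85)&(c.max(2)<150)).astype(np.uint8)
    n,l,s,ce=cv2.connectedComponentsWithStats(m)
    for i in range(1,n):
        if s[i,4]>25:
            p=cv2.minAreaRect(np.argwhere(l==i)[:,::-1].astype(np.float32)); uv=np.array(p[0])+[x0,y0]
            print(s[i],p[1:],uv,onz(T,uv,z))
bar(338,180,374,204,259)
print(T["color"][186:200,340:376].mean(2).astype(int))
E
```

```text
[30  0  6 24 56] ((23.0, 5.0), 90.0) [370.5 191.5] [ 584.10579512 -257.49517623  259.        ]
[  8   8  24   8 126] ((23.70232391357422, 5.36656379699707), 10.304845809936523) [357.37200165 191.70400047] [ 583.24700299 -227.3688602   259.        ]
[[ 44  48  50  55  52  52  58  61  58  58  60  58  54  55  52  50  54  53
   54  54  53  50  53  52  50  53  53  51  51  49  64  91 106 109 110 110]
 [ 50  52  52  53  51  57  75  85  83  83  84  80  72  64  60  60  62  60
   55  54  52  52  54  52  54  51  51  50  50  50  55  78 101 109 110 111]
 [ 69  66  65  58  51  63  96 105 107 108 108 102  94  87  83  85  85  79
   71  64  59  59  62  58  54  54  52  52  49  49  50  68  98 109 110 113]
 [114 108  97  75  56  68 104 112 110 111 112 110 108 108 106 110 109 100
   92  87  82  86  83  76  70  63  61  59  57  53  49  62  92 108 110 112]
 [152 144 130  95  60  70 102 111 111 111 111 111 109 109 113 113 113 109
  107 105 107 109 109 100  91  85  83  83  75  62  52  57  83 104 111 109]
 [140 141 134  97  63  68  98 107 109 109 111 111 110 110 110 110 111 110
  110 110 110 112 110 109 106 10
[... 535 characters left out ...]
  49  51  53  58  63  63  64
   67  76  84  93  94  93  95  98 103 106 102  78  57  53  73 101 110 111]
 [ 50  52  56  51  52  51  50  53  52  54  53  53  54  51  49  47  48  50
   49  53  59  63  63  62  66  77  86  90  86  66  50  55  74 101 110 110]
 [ 50  52  53  53  52  52  53  53  53  54  50  53  53  51  53  51  54  52
   50  52  52  48  50  50  52  55  60  62  61  52  48  56  78 102 109 111]
 [ 47  52  52  55  53  54  53  53  53  52  52  53  55  53  54  52  52  52
   54  55  51  51  51  52  50  50  50  51  52  50  50  60  84 104 112 112]
 [ 47  52  55  53  55  55  51  55  53  53  52  53  52  50  54  53  51  53
   53  52  51  51  53  54  54  51  51  53  54  51  48  65  93 108 111 112]]
```

View pics/crop1.png

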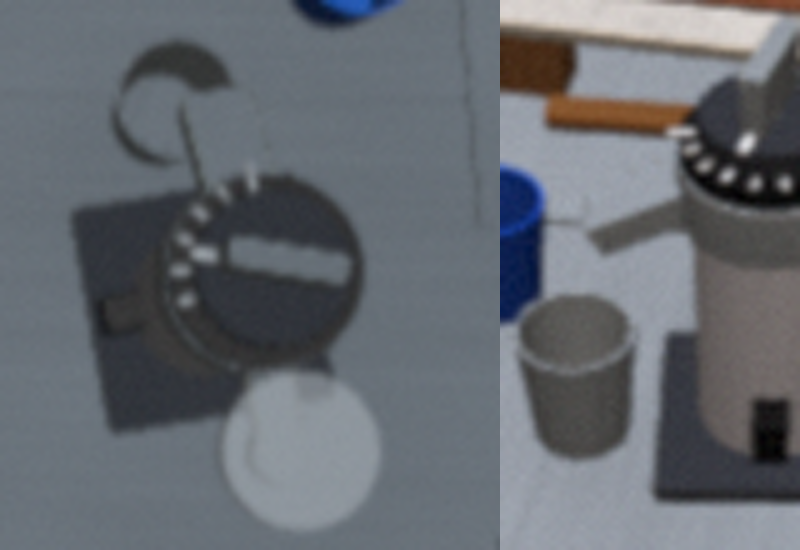

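The crop confirms it. The left part is the dark tall mill with the pointer at (341,191) and the longest rib at (350,176) in raw pixels. The steel bar is centred at (357,192), and the grey cup is under the spout. Next I'll work out the angles and the move.

```bash
python3 - <<'E'
from h import *
import pickle
d=pickle.load(open("d0.pkl","rb")); T,S=d["top"],d["side"]
c=T["color"][184:200,344:372].astype(float).mean(2)
w=np.clip(c-70,0,35); w[:,26:]=0
w=cv2.connectedComponents((w>0).astype(np.uint8))[1]*0+w
ys,xs=np.mgrid[184:200,344:372]; W=w.sum(); m=np.array([(xs*w).sum(),(ys*w).sum()])/W
P=np.array([onz(T,(x,y),259)[:2] for x,y in zip(xs[w>5],ys[w>5])]); ww=w[w>5]
cc=(P*ww[:,None]).sum(0)/ww.sum(); C=np.cov(P.T,aweights=ww); e,v=np.linalg.eigh(C); a=v[:,1]
if a[1]<0:a=-a
print("centre",cc,"bar dir deg",np.degrees(np.arctan2(a[1],a[0])),"len",np.sqrt(12*e))
for n,uv,z in(("pointer",(341,190.8),223),("zero rib",(350.2,175.6),215)):
    p=onz(T,uv,z)[:2]-cc; print(n,np.hypot(*p),np.degrees(np.arctan2(p[1],p[0])))
print("side px of bar top ctr",proj(S,[*cc,259])*1.4, "cup",onz(T,(334.5,160),75))
E
```

```text
centre [ 583.85774895 -227.44288139] bar dir deg 80.68878895297159 len [13.28671068 53.85291504]
pointer 32.18808113491649 81.72739336348569
zero rib 43.00407424074903 11.614375218874471
side px of bar top ctr [[411.18731264 186.57045291]] cup [ 686.7378497  -201.35521499   75.        ]
```

Call:
{"method": "move_arm", "body": {
  "targets": "1 0 0 -3 0 0 7; 1 0 0 -3 0 0 7; 1 0 0 -3 0 0 7; 1 0 0 -2 0 0 7; 1 0 0 0 0 0 7"
}}

```text
clock: 0.52
eef_pos: [209.5, 617.7, 346.3]
tool_rot: [3.135, -0.005, 2.198]
force: [0.0, 0.2, -0.5]
width: 85.1
gripper_force: 0.0
```

Call:
{"method": "move_arm", "body": {
  "targets": "1 0 0 0 0 0 7; 1 0 0 0 0 0 7; 1 0 0 0 0 0 7; 1 0 0 0 0 0 7; 1 0 0 0 0 0 7"
}}

```text
clock: 0.93
eef_pos: [208.4, 615.4, 340.8]
tool_rot: [-3.141, 0.001, 1.587]
force: [-0.6, -0.3, 0.5]
width: 85.8
gripper_force: 0.0
```

Call:
{"method": "move_arm", "body": {
  "targets": "1 0 0 0 0 0 7; 1 0 0 0 0 0 3; 1 0 0 0 0 0 0"
}}

```text
clock: 1.18
eef_pos: [208.3, 615.4, 340.7]
tool_rot: [3.142, 0.001, 1.417]
force: [0.2, 0.3, -0.5]
width: 85.3
gripper_force: 0.0
```

```bash
cat > go.py <<'E'
from h import *
import sys
from scipy.spatial.transform import Rotation as Ro
s=read_state(); R=Ro.from_euler("xyz",s["tool_rot"])
t=np.array(list(map(float,sys.argv[1:4])))
print("cm tool", R.inv().apply(t-s["eef_pos"])/10, "yaw", np.degrees(s["tool_rot"]), s["eef_pos"], "tau7",s["tau"][6],"T",s["torque"],"q",s["qpos"].round(2),s["clock"])
E
python3 go.py 584 -227.5 330
```

```text
cm tool [-77.56056491  50.00325642   1.1706482 ] yaw [1.79995224e+02 7.22488922e-02 8.12112916e+01] [208.34537562 615.41347481 340.68676945] tau7 -0.5498808994889259 T [ 0.08262599 -0.0383599   0.05945908] q [-1.52  0.57  0.41  1.37 -0.23  1.25 -1.25] 1.1833
```

Call:
{"method": "move_arm", "body": {
  "targets": "1 -3.1 2 0 0 0 0; 1 -3.1 2 0 0 0 0; 1 -3.1 2 0 0 0 0; 1 -3.1 2 0 0 0 0; 1 -3.1 2 0 0 0 0"
}}

```text
clock: 1.6
eef_pos: [284.3, 445.4, 341.1]
tool_rot: [-3.141, 0.0, 1.421]
force: [0.3, -0.7, -0.1]
width: 85.2
gripper_force: 0.0
```

Call:
{"method": "move_arm", "body": {
  "targets": "1 -3.1 2 0 0 0 0; 1 -3.1 2 0 0 0 0; 1 -3.1 2 0 0 0 0; 1 -3.1 2 0 0 0 0; 1 -3.1 2 0 0 0 0"
}}

```text
clock: 2.02
eef_pos: [359.5, 277.1, 341.3]
tool_rot: [-3.141, -0.0, 1.421]
force: [1.6, 0.0, -0.5]
width: 85.4
gripper_force: 0.0
```

Call:
{"method": "move_arm", "body": {
  "targets": "1 -3.1 2 0 0 0 0; 1 -3.1 2 0 0 0 0; 1 -3.1 2 0 0 0 0; 1 -3.1 2 0 0 0 0; 1 -3.1 2 0 0 0 0"
}}

```text
clock: 2.43
eef_pos: [434.8, 108.8, 341.4]
tool_rot: [3.142, -0.0, 1.421]
force: [1.5, 0.9, 0.0]
width: 85.7
gripper_force: 0.0
```

Call:
{"method": "move_arm", "body": {
  "targets": "1 -3.1 2 0 0 0 0; 1 -3.1 2 0 0 0 0; 1 -3.1 2 0 0 0 0; 1 -3.1 2 0 0 0 0; 1 0 0 0 0 0 0"
}}

```text
clock: 2.85
eef_pos: [496.7, -32.8, 341.9]
tool_rot: [3.138, 0.005, 1.41]
force: [0.2, -1.6, 0.6]
width: 85.6
gripper_force: 0.0
```

```bash
python3 go.py 584 -227.5 330
```

```text
cm tool [-17.80887803  11.74022546   1.32693467] yaw [179.77368429   0.29685581  80.76360439] [496.66407035 -32.80481064 341.88264532] tau7 0.8343246951699257 T [-0.06453559 -0.05683419  0.00461267] q [-0.47  0.34  0.66  1.79 -0.23  1.09  0.1 ] 2.85
```

Call:
{"method": "move_arm", "body": {
  "targets": "1 -3 2 0 0 0 0; 1 -3 2 0 0 0 0; 1 -3 2 0 0 0 0; 1 -3 2 0 0 0 0; 1 -3 2 0 0 0 0"
}}

```text
clock: 3.27
eef_pos: [571.4, -188.8, 341.0]
tool_rot: [-3.141, -0.001, 1.421]
force: [0.8, -0.6, 0.3]
width: 85.6
gripper_force: 0.0
```

Call:
{"method": "move_arm", "body": {
  "targets": "1 -2.8 1.8 0 0 0 0; 1 0 0 0 0 0 0; 1 0 0 0 0 0 0"
}}

```text
clock: 3.52
eef_pos: [584.0, -220.2, 340.4]
tool_rot: [-3.14, 0.001, 1.416]
force: [-0.0, 1.0, -0.7]
width: 85.2
gripper_force: 0.0
```

```bash
python3 go.py 584 -227.5 227; python3 - <<'E'
from h import *
import pickle
d={n:cams.get_image(n) for n in("side","top")}
a=cv2.resize(d["side"]["color"][50:230,230:360],(390,540),interpolation=cv2.INTER_CUBIC)
b=cv2.resize(d["top"]["color"][110:250,300:400],(386,540),interpolation=cv2.INTER_CUBIC)
save("near1.png",np.hstack([a,b]))
E
```

```text
cm tool [-0.71283143  0.12874366 11.34474811] yaw [-1.79916594e+02  5.62321777e-02  8.11411086e+01] [ 584.00601771 -220.17387648  340.44218443] tau7 0.05863483529537916 T [ 0.07725945 -0.0042416  -0.02215771] q [-0.05  0.56  0.63  1.45 -0.34  1.24  0.46] 3.5167
```

View pics/near1.png

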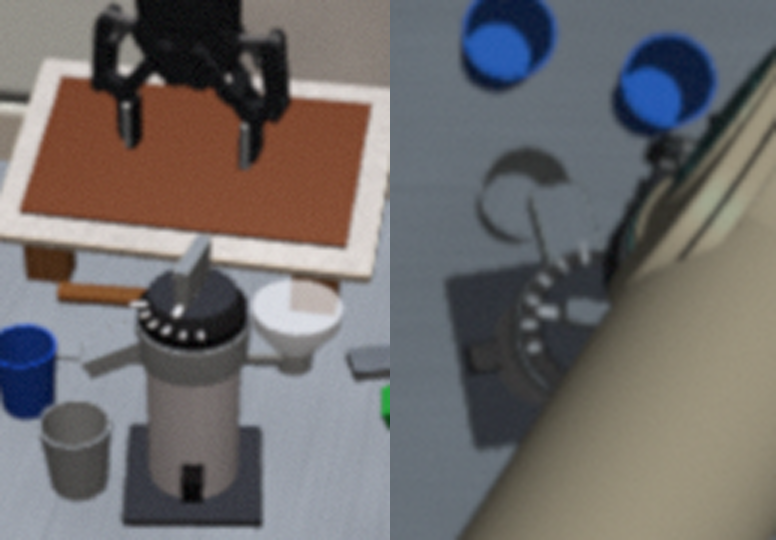

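The side crop shows the open fingers at (128,130) and (248,150), straddling the bar at (195,260). They line up with it, so I'll lower the gripper.

Call:
{"method": "move_arm", "body": {
  "targets": "1 -0.7 0.1 0 0 0 0; 1 0 0 3 0 0 0; 1 0 0 3 0 0 0; 1 0 0 2 0 0 0; 1 0 0 0 0 0 0"
}}

```text
clock: 4.03
eef_pos: [582.1, -222.2, 257.2]
tool_rot: [-3.134, -0.003, 1.421]
force: [-0.4, -0.1, -0.4]
width: 85.9
gripper_force: 0.0
```

```bash
python3 go.py 584 -227.5 227
```

```text
cm tool [-0.50611036  0.28695818  3.0192879 ] yaw [-1.79549411e+02 -1.57383054e-01  8.13955976e+01] [ 582.14235168 -222.18415454  257.22830031] tau7 0.12493637390434742 T [ 0.03198184  0.03310418 -0.04592763] q [-0.03  0.63  0.59  1.57 -0.38  1.07  0.52] 4.0333
```

Call:
{"method": "move_arm", "body": {
  "targets": "1 0 0 2 0 0 0; 1 0 0 1 0 0 0; 1 0 0 0 0 0 0; 1 0 0 0 0 0 0"
}}

```text
clock: 4.37
eef_pos: [584.7, -224.8, 232.0]
tool_rot: [3.141, -0.0, 1.419]
force: [-0.6, 0.4, 0.7]
width: 85.3
gripper_force: 0.0
```

```bash
python3 go.py 584 -227.5 227
```

```text
cm tool [-0.27698801 -0.03215504  0.50056837] yaw [ 1.79980575e+02 -4.11833953e-03  8.13209128e+01] [ 584.73411127 -224.81045929  232.00599151] tau7 0.012193482834845781 T [-0.05725911 -0.00270015 -0.01803408] q [-0.02  0.66  0.58  1.6  -0.4   1.01  0.53] 4.3667
```

Call:
{"method": "move_arm", "body": {
  "targets": "1 -0.3 0 0.3 0 0 0; 1 0 0 0 0 0 0; -1 0 0 0 0 0 0; -1 0 0 0 0 0 0; -1 0 0 0 0 0 0"
}}

```text
clock: 4.78
eef_pos: [584.2, -228.2, 228.7]
tool_rot: [3.141, -0.0, 1.418]
force: [0.2, 0.0, 0.5]
width: 51.9
gripper_force: 0.0
```

Call:
{"method": "move_arm", "body": {
  "targets": "-1 0 0 0 0 0 0; -1 0 0 0 0 0 0; -1 0 0 0 0 0 0; -1 0 0 0 0 0 0; -1 0 0 0 0 0 0"
}}

```text
clock: 5.2
eef_pos: [584.1, -228.1, 228.5]
tool_rot: [3.141, -0.0, 1.418]
force: [0.3, 0.7, 2.0]
width: 12.9
gripper_force: 59.2
```

```bash
python3 go.py 584 -227.5 227
```

```text
cm tool [ 0.05404057 -0.02162961  0.14937297] yaw [ 1.79981105e+02 -5.57045256e-03  8.12702805e+01] [ 584.13126216 -228.0670421   228.49374843] tau7 0.04935264238156378 T [ 0.08031322  0.03376095 -0.06385985] q [-0.01  0.66  0.58  1.6  -0.41  1.    0.54] 5.2
```

Call:
{"method": "move_arm", "body": {
  "targets": "-1 0 0 0 0 0 6; -1 0 0 0 0 0 6; -1 0 0 0 0 0 6; -1 0 0 0 0 0 6; -1 0 0 0 0 0 6"
}}

```text
clock: 5.62
eef_pos: [584.2, -228.1, 228.5]
tool_rot: [3.141, -0.0, 0.891]
force: [0.1, -1.0, 0.4]
width: 13.4
gripper_force: 59.2
```

Call:
{"method": "move_arm", "body": {
  "targets": "-1 0 0 0 0 0 6; -1 0 0 0 0 0 6; -1 0 0 0 0 0 6; -1 0 0 0 0 0 5; -1 0 0 0 0 0 0"
}}

```text
clock: 6.03
eef_pos: [584.3, -228.2, 228.5]
tool_rot: [3.141, 0.0, 0.491]
force: [0.3, 0.1, 2.2]
width: 13.1
gripper_force: 59.6
```

Call:
{"method": "move_arm", "body": {
  "targets": "-1 0 0 0 0 0 0; -1 0 0 0 0 0 3; -1 0 0 0 0 0 3; -1 0 0 0 0 0 0; -1 0 0 0 0 0 0"
}}

```text
clock: 6.45
eef_pos: [584.3, -228.2, 228.5]
tool_rot: [3.141, -0.001, 0.391]
force: [0.9, 0.9, 3.1]
width: 13.0
gripper_force: 59.6
```

```bash
python3 go.py 584 -227.5 228.5
```

```text
cm tool [ 0.00303874 -0.07399802 -0.00149542] yaw [ 1.79977408e+02 -3.36999931e-02  2.24216741e+01] [ 584.2541633  -228.19563151  228.48531971] tau7 0.061064078472554684 T [ 0.0124409  -0.20077484 -0.13230217] q [-0.15  0.74  0.86  1.6  -0.62  1.09 -0.3 ] 6.45
```

Call:
{"method": "move_arm", "body": {
  "targets": "-1 0 0 0 0 0 2; -1 0 0 0 0 0 2; -1 0 0 0 0 0 2; -1 0 0 0 0 0 0; -1 0 0 0 0 0 0"
}}

```text
clock: 6.87
eef_pos: [584.3, -228.2, 228.5]
tool_rot: [3.141, -0.001, 0.286]
force: [2.4, -0.2, 3.2]
width: 13.7
gripper_force: 59.6
```

```bash
python3 go.py 584 -227.5 228.5
```

```text
cm tool [-0.00731427 -0.07524597 -0.00325626] yaw [ 1.79979461e+02 -3.85792620e-02  1.63936162e+01] [ 584.28256337 -228.20123038  228.46775645] tau7 0.0827894126996398 T [-0.04394212 -0.21969103 -0.14110429] q [-0.16  0.75  0.89  1.6  -0.64  1.1  -0.39] 6.8667
```

Call:
{"method": "move_arm", "body": {
  "targets": "-1 0 0 0 0 0 1; -1 0 0 0 0 0 1; -1 0 0 0 0 0 0; -1 0 0 0 0 0 0"
}}

```text
clock: 7.2
eef_pos: [584.3, -228.2, 228.5]
tool_rot: [3.141, -0.001, 0.249]
force: [1.8, 0.2, 3.3]
width: 12.9
gripper_force: 59.7
```

```bash
python3 go.py 584 -227.5 228.5
```

```text
cm tool [-0.00685077 -0.07637684 -0.00169255] yaw [ 1.79974806e+02 -3.21572049e-02  1.42827903e+01] [ 584.25482868 -228.22326363  228.48344885] tau7 0.04123461898416281 T [-0.05760641 -0.27053412 -0.03033596] q [-0.16  0.76  0.9   1.6  -0.65  1.1  -0.42] 7.2
```

Call:
{"method": "move_arm", "body": {
  "targets": "-1 0 0 0 0 0 1; -1 0 0 0 0 0 1; -1 0 0 0 0 0 0; -1 0 0 0 0 0 0"
}}

```text
clock: 7.53
eef_pos: [584.3, -228.2, 228.5]
tool_rot: [3.141, -0.001, 0.214]
force: [2.8, -0.6, 4.1]
width: 13.0
gripper_force: 59.8
```

```bash
python3 go.py 584 -227.5 228.5
```

```text
cm tool [-0.01067219 -0.07392278 -0.00436774] yaw [ 1.79975108e+02 -2.93461356e-02  1.22572360e+01] [ 584.26125363 -228.19973321  228.45669847] tau7 0.064524847548455 T [-0.12047557 -0.40320272 -0.11377274] q [-0.17  0.76  0.91  1.6  -0.65  1.1  -0.45] 7.5333
```

Call:
{"method": "move_arm", "body": {
  "targets": "-1 0 0 0 0 0 1; -1 0 0 0 0 0 1; -1 0 0 0 0 0 0; -1 0 0 0 0 0 0"
}}

```text
clock: 7.87
eef_pos: [584.2, -228.2, 228.5]
tool_rot: [3.141, -0.0, 0.18]
force: [2.3, -0.6, 4.6]
width: 13.0
gripper_force: 59.9
```

```bash
python3 go.py 584 -227.5 228.5
```

```text
cm tool [-0.01163901 -0.07344775 -0.00332   ] yaw [ 1.79968558e+02 -1.82222748e-02  1.03057939e+01] [ 584.24592514 -228.20182168  228.46724007] tau7 -0.3527610283344984 T [-0.13953891 -0.51790967  0.32842157] q [-0.17  0.76  0.91  1.6  -0.66  1.11 -0.48] 7.8667
```

Call:
{"method": "move_arm", "body": {
  "targets": "-1 0 0 0 0 0 1; -1 0 0 0 0 0 1; -1 0 0 0 0 0 0; -1 0 0 0 0 0 0"
}}

```text
clock: 8.2
eef_pos: [584.2, -228.2, 228.5]
tool_rot: [3.141, 0.0, 0.147]
force: [1.9, -2.1, 4.6]
width: 12.9
gripper_force: 68.6
```

```bash
python3 go.py 584 -227.5 228.5; python3 - <<'E'
from h import *
d=cams.get_image("side"); save("near2.png",d["color"],(250,100,320,170),8)
E
```

```text
cm tool [-0.01413078 -0.07246521  0.00064491] yaw [1.79945177e+02 1.34064692e-02 8.41384000e+00] [ 584.24582016 -228.19616951  228.50710937] tau7 -1.6103533655405045 T [-0.26499354 -0.49681934  1.58814827] q [-0.17  0.77  0.92  1.6  -0.66  1.11 -0.5 ] 8.2
```

View pics/near2.png

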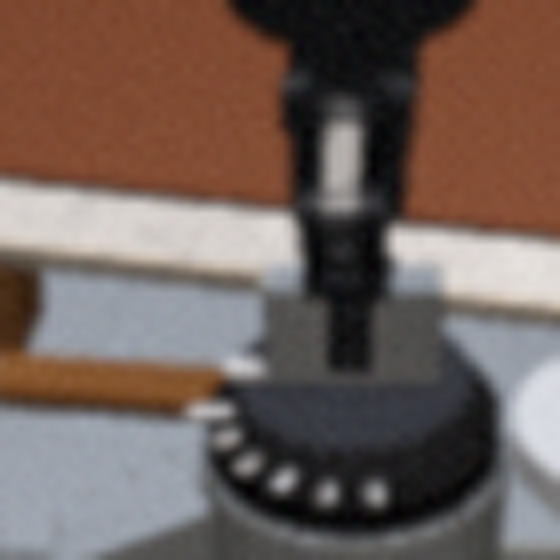

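The crop shows the pointer at (242,368) beside the longest rib at (210,410). The moment has risen to 1.6 N m, so the ring is at its stop, with contact near yaw 11°. I'll back off in steps, watching for any slip.

Call:
{"method": "move_arm", "body": {
  "targets": "-1 0 0 0 0 0 -1; -1 0 0 0 0 0 -1; -1 0 0 0 0 0 0; -1 0 0 0 0 0 0"
}}

```text
clock: 8.58
eef_pos: [584.3, -228.2, 228.5]
tool_rot: [3.141, -0.001, 0.178]
force: [2.1, -1.4, 5.6]
width: 13.1
gripper_force: 60.1
```

```bash
python3 go.py 584 -227.5 228.5
```

```text
cm tool [-0.01430485 -0.07457456 -0.00430234] yaw [ 1.79988155e+02 -4.52382584e-02  1.02011700e+01] [ 584.27289723 -228.20862498  228.45724373] tau7 -0.5089868791401386 T [-0.28328947 -0.6911218   0.52638891] q [-0.17  0.76  0.91  1.6  -0.66  1.11 -0.48] 8.5833
```

Call:
{"method": "move_arm", "body": {
  "targets": "-1 0 0 0 0 0 -1; -1 0 0 0 0 0 0; -1 0 0 0 0 0 0"
}}

```text
clock: 8.83
eef_pos: [584.3, -228.2, 228.5]
tool_rot: [3.142, -0.001, 0.194]
force: [3.6, -0.8, 5.4]
width: 13.3
gripper_force: 60.0
```

```bash
python3 go.py 584 -227.5 228.5
```

```text
cm tool [-0.01199106 -0.07432298 -0.00459333] yaw [ 1.79999953e+02 -6.09128174e-02  1.11232639e+01] [ 584.26109006 -228.2061252   228.45419479] tau7 -0.039484414737671614 T [-0.21898045 -0.68180065 -0.00333676] q [-0.17  0.76  0.91  1.6  -0.66  1.11 -0.46] 8.8333
```

Call:
{"method": "move_arm", "body": {
  "targets": "-1 0 0 0 0 0 -6; -1 0 0 0 0 0 -6; -1 0 0 0 0 0 -6; -1 0 0 0 0 0 -6; -1 0 0 0 0 0 0"
}}

```text
clock: 9.25
eef_pos: [584.2, -228.1, 228.5]
tool_rot: [3.141, -0.001, 0.616]
force: [2.7, 0.2, 4.6]
width: 13.3
gripper_force: 59.8
```

Call:
{"method": "move_arm", "body": {
  "targets": "-1 0 0 0 0 0 -6; -1 0 0 0 0 0 -4; -1 0 0 0 0 0 0; -1 0 0 0 0 0 0; -1 0 0 0 0 0 0"
}}

```text
clock: 9.67
eef_pos: [584.2, -228.1, 228.5]
tool_rot: [3.141, -0.0, 0.785]
force: [3.5, -0.6, 6.0]
width: 12.9
gripper_force: 59.9
```

```bash
python3 go.py 584 -227.5 228.5
```

```text
cm tool [ 0.02866802 -0.05668858 -0.0035617 ] yaw [ 1.79983776e+02 -2.41770436e-02  4.49920196e+01] [ 584.19806892 -228.10358642  228.46442254] tau7 -0.11743591167032719 T [-0.08354575 -0.73566433  0.15334392] q [-0.1   0.71  0.75  1.6  -0.54  1.05  0.02] 9.6667
```

Call:
{"method": "move_arm", "body": {
  "targets": "-1 0 0 0 0 0 -3; -1 0 0 0 0 0 -3; -1 0 0 0 0 0 -0.2; -1 0 0 0 0 0 0; -1 0 0 0 0 0 0"
}}

```text
clock: 10.08
eef_pos: [584.2, -228.1, 228.4]
tool_rot: [3.141, -0.0, 0.894]
force: [2.9, -0.4, 6.3]
width: 12.9
gripper_force: 60.1
```

```bash
python3 go.py 584 -227.5 228.5
```

```text
cm tool [ 0.03333641 -0.05186757 -0.00503872] yaw [ 1.79983831e+02 -1.27865199e-02  5.12000223e+01] [ 584.19535481 -228.08480757  228.44968475] tau7 -0.11630521388724446 T [-0.1176139  -0.65805688  0.14452092] q [-0.08  0.7   0.72  1.6  -0.51  1.04  0.11] 10.0833
```

Call:
{"method": "move_arm", "body": {
  "targets": "1 0 0 0 0 0 0; 1 0 0 0 0 0 0; 1 0 0 0 0 0 0; 1 0 0 0 0 0 0; 1 0 0 0 0 0 0"
}}

```text
clock: 10.5
eef_pos: [583.3, -227.8, 227.7]
tool_rot: [-3.14, 0.001, 0.897]
force: [0.8, -1.1, 0.0]
width: 72.9
gripper_force: 0.0
```

Call:
{"method": "move_arm", "body": {
  "targets": "1 0 0 0 0 0 0; 1 0 0 0 0 0 0; 1 0 0 -2 0 0 0; 1 0 0 -3 0 0 0; 1 0 0 -3 0 0 0"
}}

```text
clock: 10.92
eef_pos: [583.3, -227.7, 308.5]
tool_rot: [-3.139, 0.001, 0.898]
force: [0.9, -0.3, 0.9]
width: 85.3
gripper_force: 0.0
```

Call:
{"method": "move_arm", "body": {
  "targets": "1 0 0 -2 0 0 0; 1 -3 0 0 0 0 0; 1 -3 0 0 0 0 0; 1 -3 0 0 0 0 0; 1 -3 0 0 0 0 0"
}}

```text
clock: 11.33
eef_pos: [508.3, -322.7, 328.5]
tool_rot: [3.141, -0.0, 0.899]
force: [0.2, -1.0, -1.1]
width: 85.5
gripper_force: 0.0
```

Call:
{"method": "move_arm", "body": {
  "targets": "1 -3 0 0 0 0 0; 1 -3 0 0 0 0 0; 1 -3 0 0 0 0 0; 1 0 0 0 0 0 0; 1 0 0 0 0 0 0"
}}

```text
clock: 11.75
eef_pos: [451.3, -394.2, 328.7]
tool_rot: [3.141, 0.0, 0.894]
force: [1.2, 0.3, -1.1]
width: 85.2
gripper_force: 0.0
```

```bash
python3 - <<'E'
from h import *
d={n:cams.get_image(n) for n in("side","top")}
save("end.png",np.hstack([cv2.resize(d["side"]["color"][125:235,230:310],(400,550),interpolation=cv2.INTER_CUBIC),cv2.resize(d["top"]["color"][140:250,310:390],(400,550),interpolation=cv2.INTER_CUBIC)]))
T=d["top"]; c=T["color"][180:206,342:370].astype(float).mean(2); w=np.clip(c-70,0,35)
ys,xs=np.mgrid[180:206,342:370]
P=np.array([onz(T,p,259)[:2] for p in zip(xs[w>5],ys[w>5])]); r=np.hypot(*(P-[584,-227.5]).T)<30; P=P[r]; ww=w[w>5][r]
e,v=np.linalg.eigh(np.cov(P.T,aweights=ww)); print(np.degrees(np.arctan2(v[1,1],v[0,1])),np.sqrt(12*e))
E
```

```text
51.4819751044952 [13.36562244 54.18426691]
```

View pics/end.png

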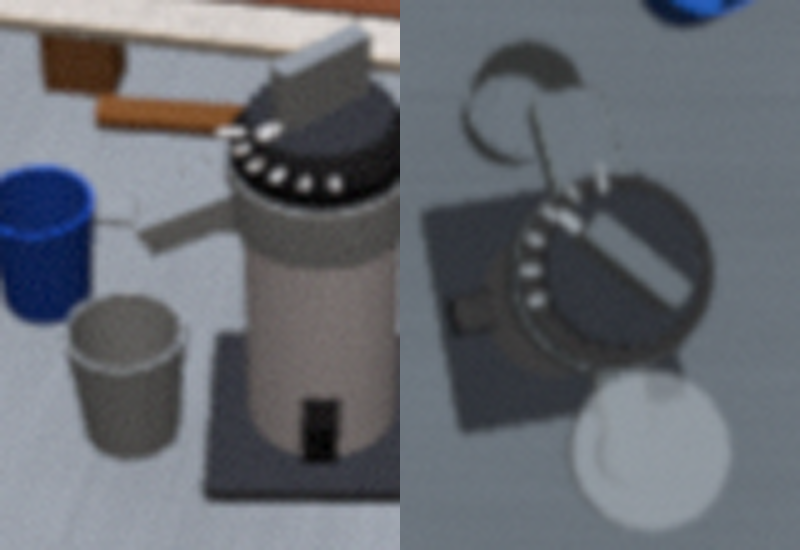

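The top crop shows the pointer at (568,222), in line with the second rib at (555,213) from the longest at (602,180). The bar measures 51.5°, about 40° from the stop. The cup hasn't moved and the arm is clear.

```bash
python3 -c "
from cell import order; print(order.finish_job())"
```

```text
the job is handed in; nothing more can be done
None
```

The taller mill's ring was turned clockwise to its stop, backed off about 40° (two clicks) and released; the shorter mill and the cup were left untouched, and the job is handed in at about 12 s of the 32 s allowed.

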